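# Gauge a degreased ferrule with tongs and hold it up for gluing

### The job

The two brass ferrules on the dark offcut are degreased for gluing onto tool handles, so only the tongs may touch them, never the gripper's fingers: take up the sprung tongs, pick up with them the thin-walled ferrule (the one whose wide bore fits the gauge pin) and prove the fit by sliding it down over the pin until it sits fully home on the shoulder. Then draw it off the pin and finish while still holding it in the jaws of the tongs, at least 15 cm above the bench top, ready for the glue. Leave the other ferrule standing where it is, and do not disturb the glue bottle, tape roll, sanding block and pencil.

Things in the scene. Friction and masses are not known exactly. Their poses are not given: they have to be found in the camera images.
- tongs: Sprung steel tongs, red grips, black rubber jaws, 180 mm long, 0.1 kg, lying on their side (strips on edge, 22 mm high). Origin: lower edge, centre line, under the middle of the grips; x to the jaws, z up. Closed end at x = -79 mm, hinges -65, grips -35 to +33 (47 mm wide over the outside at x = 0 when open), jaws centred at +85 (tips 48 mm apart when open, 78 mm over their backs).
- tongs_grip (a point): Centre line midway between the red grips, 11 mm above the lower edge: pinch here across y (axes as the tongs). About 5 N starts the spring arms closing, 7 N closes them. Pinched to 44 mm the tongs can be carried with the jaw tips still about 40 mm apart; with a ferrule in the jaws the grips measure about 36 mm and a 25 N pinch holds it with about 8 N.
- tongs_jaws (a point): Point midway between the two rubber jaws, 11 mm above the lower edge, 85 mm in front of tongs_grip. Jaws are shallow vees, 18 mm high, that centre an upright 28 mm round and may be lowered over it from above when open.
- tongs_left (a joint): Hinge of the tongs' +y arm: 0 = sprung open, grows as it closes; about 0.09 rad with a ferrule in the jaws, 0.15 at its stop.
- tongs_right (a joint): Hinge of the tongs' -y arm, same values.
- offcut_6: Dark wood offcut, 50 x 120 x 18 mm, lying fixed on the bench; the ferrules stand on its top, 35 mm either side of its middle along its long axis. Origin: centre of the underside; y is the long axis.
- ferrule_wide: Thin-walled brass ferrule (open tube) standing upright, outside 28 mm, bore 22 mm, height 30 mm, 0.06 kg. It fits the gauge pin. Origin: centre of its lower end; z along its axis.
- ferrule_wide_mid (a point): Centre of the thin-walled ferrule, 15 mm above its lower end.
- ferrule_narrow: Thick-walled brass ferrule standing upright, outside 28 mm, bore 14 mm, height 30 mm: too tight for the pin. To be left standing. Origin: centre of its lower end.
- gauge: Gauge, fixed to the bench: round plywood foot 64 mm across and 12 mm thick, dark steel shoulder 40 mm across up to 16 mm height, upright bright steel pin 19 mm in diameter with a tapered nose (the top 11 mm narrow to 9 mm). Origin: centre of the foot's underside, z up.
- gauge_seat (a point): On the pin's axis at the height of the shoulder's top face, 16 mm above the bench: here the ferrule's lower end stops when it is fully home.
- gauge_tip (a point): Top of the pin, 50 mm above the bench.
- glue_bottle: Cream glue bottle with an orange nozzle, 62 mm across, 188 mm high, standing. Leave alone. Origin: centre of its base.
- tape_roll: Roll of blue tape, 105 mm across, 24 mm high, lying flat. Leave alone.
- sanding_block: Sanding block, 66 x 112 x 34 mm. Leave alone.
- carpenter_pencil: Red flat pencil, 170 mm long. Leave alone.
- stool: Tall stool with black legs, standing fixed on the bench behind the work; do not run the arm into it. Origin: its middle at bench level. Four leg feet (40 mm across) stand about 185 mm from the middle, the two front ones at world (0.60, 0.02) and (0.62, -0.24); the legs lean inward to a round seat 330 mm across at 660 mm height.

How it is judged:
By the outcome, as a careful person would: the job done as asked, in the order asked, and still so for the second after the job is handed in, while the arm keeps its last pose, push and grip.
It also fails if it takes over 54 s, if anything falls off the work surface, if the arm or the gripper's body presses on something with over 40 N, if the wrist force passes 120 N, or if a joint passes its speed limit or range.

### The arm

A 7-joint arm with a two-finger parallel gripper is mounted at the origin on a cart in front of the work surface, level with it; the furniture and walls round the work are solid. World frame = base frame: x ahead of the robot, y to its left, z up, the work surface at z = 0. Lengths are in m, angles in degrees, forces in N, time in s.
With the tool pointing down it reaches from about 0.4 to 0.875 m from the base axis. Payload 6.5 kg.
Tool frame: the origin (TCP) lies midway between the tips of the shut fingers; the grasp point (between the pads) lies manip.pinch_z behind it (manip.pinch_z is the distance from the TCP to the grasp point, in m); z points along the fingers, y is the line along which they close (so a half turn about z gives the same grasp; the last joint's range is limited). The gripper opens to 88 mm and grips with 3 to 60 N. Pads are 18 mm wide; open, the fingers measure 123 mm over their backs; the gripper's body (75 mm by 187 mm) begins 45 mm behind the grasp point.
Start: joints at [72.983, 30.733, -0.252, 88.115, 0.149, 61.152, -4.079], TCP at [0.149, -0.633, 0.239] pointing down, gripper open.
Joint ranges: [-154.64, 154.64], [-21.42, 123.67], [-72.66, 72.17], [13.99, 137.28], [-74.86, 254.86], [10.95, 109.41], [-158.01, 158.01]. Speed limits (degrees/s): [136.94, 136.94, 180, 180, 180, 180, 180].

### API

Orientations are given as a 3x3 rotation matrix whose columns are the frame's x, y, z axes.
In Python, from station import manip gives the robot as it stands.
- The arm moves only by the tool pendant, called after ">>>" by a JSON object that holds its "op" and its "data", one argument or row to a line. Schema: {"type":"object","properties":{"segments":{"type":"object","properties":{"deltas":{"type":"array","items":{"type":"array","items":{"type":"number"},"minItems":6,"maxItems":6},"minItems":1,"maxItems":12}},"additionalProperties":false,"required":["deltas"]},"finger_gap":{"type":"number"},"squeeze":{"type":"number"},"only":{"type":"string"},"quiet":{"type":"boolean"},"lines":{"type":"string"}},"required":["segments"],"additionalProperties":false}. segments is an object whose key "deltas" holds a list of rows, 1 to 12 of them, each of 6 numbers: dx, dy, dz in mm, then a rotation vector rx, ry, rz in units of 10 degrees; each row shifts and turns the commanded pose from where the row before left it, along the tool's axes as they then stand; what a row does not reach is not made up. A row lasts 1/12 s, in which the tool goes at most 0.0417 m and 7.16 degrees, less where a joint would pass 70% of its speed; a pose out of reach is approached as far as the arm can. finger_gap is the finger opening in m, set as the call begins (left out keeps the last). The fingers move at their own pace and stop on an object; squeeze is the grip in N (left out, the last holds). Time passes only in rows, so rows that do not move let the fingers close. The tool returns the time, the measured TCP pose, the force, the opening and the grip force at its end. only (a regular expression) keeps the lines of the reply that match it, lines (a string "A,B") keeps lines A to B, and quiet returns only ok. Input that does not fit is refused with a message, and nothing moves.
- manip.sense(): the state, without advancing time (a new reading comes with each control period).
- manip.camera(name): name is "scene" or "top"; returns the picture (400x640x3 uint8, blue, green, red); there is no depth.
- manip.camera_info(name): a dict with "K" (3x3 intrinsics, pixels), "xyz" and "rotation" of the camera in the world. Camera axes: x right, y down, z forward; pixel columns grow to the right and rows downward; lengths in m; the calibration is good to about 2 mm. A picture is of the moment at which its call begins. camera_info takes no time and is no camera call.
- manip.job_done(): hands the job in; it is judged then, once.
The state is a dict: "time_s": time; "joint_positions": joint angles; "qvel": joint speeds; "effort": joint torques, N m; "tool_pos": TCP position; "orientation": TCP orientation; "force": force on the tool from outside, world axes, zero at the start; "wrist_torque": the same for the moment, N m; "gripper_width": finger opening in m; "grip_force": force on a finger pad.
Only numpy, scipy, OpenCV 4.12 (cv2) and the standard library are available. Lean on these libraries where they do the work, as an engineer would, in place of code of your own. Each camera call takes 0.05 s, during which the arm holds its last target. There are 200 camera calls.

## Working session

There is one attempt and no reset: what is moved stays moved. The work goes in short steps, Python scripts to look and compute and a tool call to move; the robot and the scene stay as the last step left them, time stands still between calls to the robot, and variables do not carry over. Pictures are saved under pics/ and viewed, at most 12 in all, crops included, and the job is handed in when it is done.

```bash
ls; mkdir -p pics; python3 - <<'E'
from station import manip
import cv2,numpy as np
for n in("scene","top"):
    cv2.imwrite(f"pics/{n}0.png",manip.camera(n))
    i=manip.camera_info(n);print(n,np.round(i["K"],1).tolist(),np.round(i["xyz"],4),np.round(i["rotation"],4).tolist())
s=manip.sense();print(manip.pinch_z,s["tool_pos"],np.round(s["orientation"],3).tolist(),s["gripper_width"],s["time_s"])
E
```

```text
pics
station.py
scene [[455.3, 0.0, 324.9], [0.0, 455.3, 200.9], [0.0, 0.0, 1.0]] [-0.0521  0.3649  0.8664] [[-0.6513, -0.5181, 0.5544], [-0.7585, 0.4653, -0.4562], [-0.0216, -0.7177, -0.696]]
top [[384.2, 0.0, 317.8], [0.0, 384.2, 201.2], [0.0, 0.0, 1.0]] [ 0.3617 -0.1456  1.193 ] [[-0.0107, -0.9853, 0.1705], [-0.9998, 0.0081, -0.0162], [0.0146, -0.1706, -0.9852]]
0.0187 [ 0.14852414 -0.63223327  0.23793285] [[0.973, 0.229, -0.001], [0.229, -0.973, 0.001], [-0.0, -0.002, -1.0]] 0.08795752561184753 0.1
```

View pics/scene0.png

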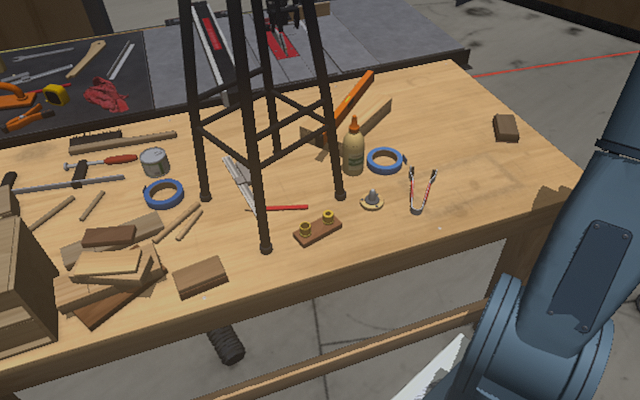

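View pics/top0.png

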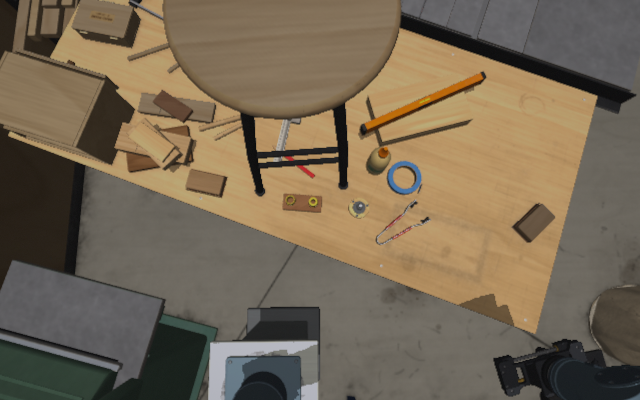

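The scene view shows the tongs near (420,190), gauge at (372,200), offcut at (317,229) and ferrules at (305,229) and (328,216). In the top view, the tongs are at (402,224), the gauge at (359,209), and the ferrules at (291,200) and (313,201). Next I'll enlarge the work area in both.

```bash
python3 - <<'E'
import cv2,numpy as np
a=cv2.imread("pics/top0.png")[180:255,275:435]
b=cv2.imread("pics/scene0.png")[155:250,285:445]
f=lambda x:cv2.resize(x,None,fx=5,fy=5,interpolation=cv2.INTER_CUBIC)
cv2.imwrite("pics/c1.png",f(a));cv2.imwrite("pics/c2.png",f(b))
E
```

```text
(no output)
```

View pics/c1.png

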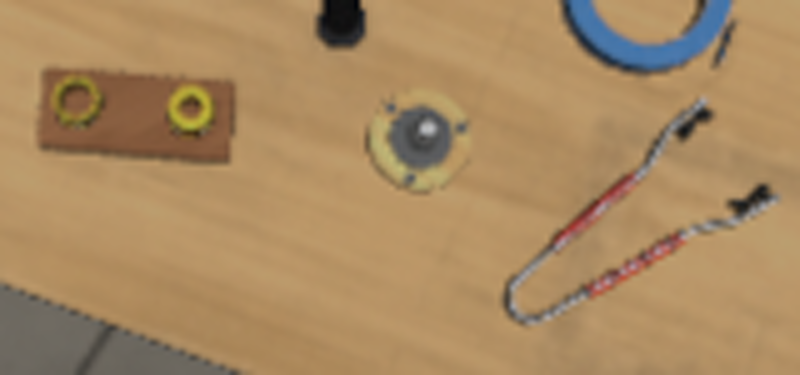

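View pics/c2.png

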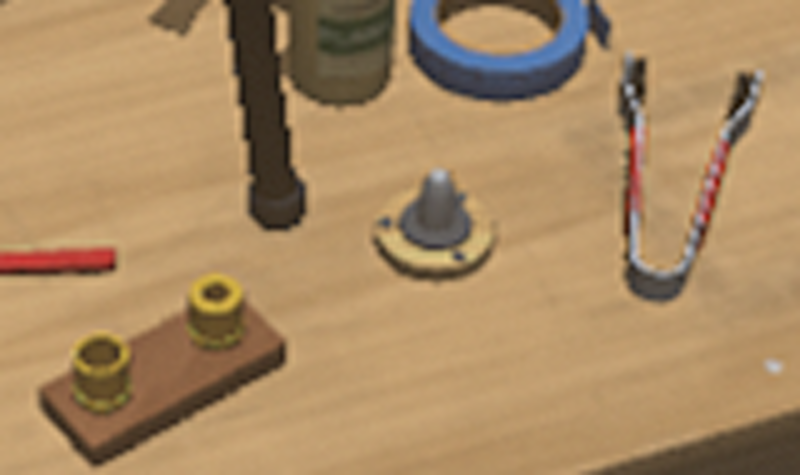

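The thin-walled ferrule, with its wide dark bore, is the left one in both views: (77,100) in the top crop and (100,350) in the scene crop. The thick-walled one is at (190,108) in the top crop. The tongs lie with the closed end at (513,310) and the jaws at (695,120) and (755,200) in the top crop. Now I'll turn these into positions.

```bash
cat > h.py <<'E'
from station import manip
import cv2,numpy as np
from scipy.optimize import least_squares
I={n:manip.camera_info(n) for n in("scene","top")}
def back(n,u,v,z):
    i=I[n];d=np.array(i["rotation"])@np.linalg.solve(np.array(i["K"]),[u,v,1]);c=np.array(i["xyz"])
    return c+d*(z-c[2])/d[2]
def proj(n,P):
    i=I[n];p=(np.atleast_2d(P)-i["xyz"])@np.array(i["rotation"])@np.array(i["K"]).T
    return p[:,:2]/p[:,2:]
def ct(x,y):return (275+(x+.5)/5-.5,180+(y+.5)/5-.5)
def cs(x,y):return (285+(x+.5)/5-.5,155+(y+.5)/5-.5)
E
python3 - <<'E'
from h import *
for name,n,p,z in [("wide","top",ct(77,100),.048),("wide","scene",cs(101,350),.048),("wide base","scene",cs(101,396),.018),
 ("narrow","top",ct(190,108),.048),("narrow","scene",cs(216,294),.048),
 ("tip","top",ct(428,127),.05),("tip","scene",cs(438,172),.05),("foot","top",ct(418,140),.012),("shoulder","top",ct(420,137),.016),
 ("foot","scene",cs(434,232),.012),("closed","top",ct(513,311),.022),("closed","scene",cs(655,285),.011)]:
    print(name,n,np.round(back(n,*p,z),4))
for p in [(42,68),(235,80),(229,162),(38,148)]: print("off",np.round(back("top",*ct(*p),.018),4))
# red grips
for n,box in(("top",(200,245,375,435)),("scene",(165,215,405,440))):
    im=cv2.imread(f"pics/{n}0.png").astype(int);y0,y1,x0,x1=box
    s=im[y0:y1,x0:x1];m=((s[...,2]-s[...,1]>60)&(s[...,2]-s[...,0]>50)).astype(np.uint8)
    k,l,st,c=cv2.connectedComponentsWithStats(cv2.morphologyEx(m,cv2.MORPH_CLOSE,np.ones((3,3),np.uint8)))
    for j in range(1,k):
        if st[j,4]<8: continue
        yy,xx=np.nonzero((l==j)); q=np.array([back(n,x+x0,y+y0,.016) for x,y in zip(xx,yy)])
        w=q.mean(0);d=np.linalg.svd(q-w)[2][0];t=(q-w)@d
        print(n,st[j,4],np.round(w,4),"dir",np.degrees(np.arctan2(d[1],d[0])).round(1),np.round(t.max()-t.min(),3))
E
```

```text
wide top [ 0.5654 -0.0805  0.048 ]
wide scene [ 0.5694 -0.0804  0.048 ]
wide base scene [ 0.5678 -0.077   0.018 ]
narrow top [ 0.5599 -0.1488  0.048 ]
narrow scene [ 0.5607 -0.1475  0.048 ]
tip top [ 0.5467 -0.2924  0.05  ]
tip scene [ 0.549  -0.2924  0.05  ]
foot top [ 0.5447 -0.2908  0.012 ]
shoulder top [ 0.546  -0.2916  0.016 ]
foot scene [ 0.5446 -0.2878  0.012 ]
closed top [ 0.4374 -0.3445  0.022 ]
closed scene [ 0.4399 -0.3463  0.011 ]
off [ 0.5911 -0.057   0.018 ]
off [ 0.5826 -0.177   0.018 ]
off [ 0.531  -0.1727  0.018 ]
off [ 0.5408 -0.0548  0.018 ]
top 38 [ 0.5021 -0.4021  0.016 ] dir 129.0 0.058
top 39 [ 0.4647 -0.4235  0.016 ] dir 119.5 0.065
scene 35 [ 0.5055 -0.4035  0.016 ] dir 129.4 0.066
scene 37 [ 0.4692 -0.4272  0.016 ] dir 121.3 0.066
```

Both views agree to about 3 mm, and the sizes check out: ferrule spacing 68 mm, grips about 43 mm apart between centres.

- **Wide ferrule:** (0.567, -0.080)
- **Gauge:** (0.546, -0.291)
- **Tongs grip point:** (0.4845, -0.4125), with tongs x at -55.3°

I'll turn the tool +68.5° about its z, then go above the tongs.

Units first: shifts go in mm and turns go in units of 10 degrees. So 6.85 degrees is 0.685.

>>> {"op": "pendant", "data": {
  "segments": {"deltas": [[0, 0, 0, 0, 0, 0.685], [0, 0, 0, 0, 0, 0.685], [0, 0, 0, 0, 0, 0.685], [0, 0, 0, 0, 0, 0.685], [0, 0, 0, 0, 0, 0.685], [0, 0, 0, 0, 0, 0.685], [0, 0, 0, 0, 0, 0.685], [0, 0, 0, 0, 0, 0.685], [0, 0, 0, 0, 0, 0.685], [0, 0, 0, 0, 0, 0.685]]},
  "finger_gap": 0.088,
  "squeeze": 25
}}

```text
time_s: 0.93
tool_pos: [0.1487, -0.6324, 0.2382]
orientation: [[0.565, -0.825, -0.0], [-0.825, -0.565, 0.001], [-0.001, -0.0, -1.0]]
force: [-0.0, -0.9, -0.2]
gripper_width: 0.0884
grip_force: 0.0
```

>>> {"op": "pendant", "data": {
  "segments": {"deltas": [[1, -40, 12, 0, 0, 0], [1, -40, 12, 0, 0, 0], [1, -40, 12, 0, 0, 0], [1, -40, 12, 0, 0, 0], [1, -40, 12, 0, 0, 0], [1, -40, 12, 0, 0, 0], [1, -40, 12, 0, 0, 0], [1, -40, 12, 0, 0, 0], [1, -40, 12, 0, 0, 0], [1, -40, 12, 0, 0, 0], [0, 0, 0, 0, 0, 0], [0, 0, 0, 0, 0, 0]]}
}}

```text
time_s: 1.93
tool_pos: [0.4846, -0.4102, 0.1175]
orientation: [[0.575, -0.818, -0.001], [-0.818, -0.575, 0.003], [-0.003, -0.001, -1.0]]
force: [0.4, 0.1, 0.8]
gripper_width: 0.0879
grip_force: 0.0
```

>>> {"op": "pendant", "data": {
  "segments": {"deltas": [[2, 1.3, 19, 0, 0, 0], [0, 0, 25, 0, 0, 0], [0, 0, 25, 0, 0, 0], [0, 0, 20, 0, 0, 0], [0, 0, 15, 0, 0, 0], [0, 0, 10, 0, 0, 0], [0, 0, 0, 0, 0, 0], [0, 0, 0, 0, 0, 0], [0, 0, 0, 0, 0, 0]]},
  "finger_gap": 0.088,
  "squeeze": 25
}}

```text
time_s: 2.68
tool_pos: [0.4829, -0.417, 0.0062]
orientation: [[0.569, -0.822, 0.001], [-0.822, -0.569, -0.001], [0.002, -0.0, -1.0]]
force: [1.5, -0.2, -0.1]
gripper_width: 0.0881
grip_force: 0.0
```

>>> {"op": "pendant", "data": {
  "segments": {"deltas": [[0, 0, 0, 0, 0, 0], [0, 0, 0, 0, 0, 0], [0, 0, 0, 0, 0, 0], [0, 0, 0, 0, 0, 0], [0, 0, 0, 0, 0, 0], [0, 0, 0, 0, 0, 0], [0, 0, 0, 0, 0, 0], [0, 0, 0, 0, 0, 0], [0, 0, 0, 0, 0, 0], [0, 0, 0, 0, 0, 0], [0, 0, 0, 0, 0, 0], [0, 0, 0, 0, 0, 0]]},
  "finger_gap": 0.044,
  "squeeze": 25
}}

```text
time_s: 3.68
tool_pos: [0.4827, -0.4161, 0.0052]
orientation: [[0.57, -0.822, 0.0], [-0.822, -0.57, -0.0], [0.0, -0.0, -1.0]]
force: [-0.6, 1.1, 2.9]
gripper_width: 0.0436
grip_force: 5.1
```

To row units: -0.02 m is -20, -0.01 m is -10.

>>> {"op": "pendant", "data": {
  "segments": {"deltas": [[0, 0, -4, 0, 0, 0], [0, 0, -10, 0, 0, 0], [0, 0, -20, 0, 0, 0], [0, 0, -25, 0, 0, 0], [0, 0, -25, 0, 0, 0], [0, 0, -25, 0, 0, 0], [0, 0, -25, 0, 0, 0], [0, 0, -20, 0, 0, 0], [0, 0, -10, 0, 0, 0], [0, 0, 0, 0, 0, 0]]}
}}

```text
time_s: 4.52
tool_pos: [0.4832, -0.4172, 0.1718]
orientation: [[0.569, -0.822, 0.003], [-0.822, -0.569, -0.003], [0.004, -0.001, -1.0]]
force: [0.6, -0.4, -0.9]
gripper_width: 0.044
grip_force: 4.5
```

>>> {"op": "pendant", "data": {
  "segments": {"deltas": [[0, 0, 0, 0, 0, -0.5], [0, 0, 0, 0, 0, -0.5], [0, 0, 0, 0, 0, -0.5], [0, 0, 0, 0, 0, -0.5], [0, 0, 0, 0, 0, -0.5], [0, 0, 0, 0, 0, -0.5], [0, 0, 0, 0, 0, -0.5], [0, 0, 0, 0, 0, -0.5], [0, 0, 0, 0, 0, -0.5], [0, 0, 0, 0, 0, -0.5], [0, 0, 0, 0, 0, 0], [0, 0, 0, 0, 0, 0]]}
}}

```text
time_s: 5.52
tool_pos: [0.4816, -0.4156, 0.1677]
orientation: [[0.995, -0.095, -0.002], [-0.095, -0.995, 0.002], [-0.002, -0.001, -1.0]]
force: [0.1, -0.4, -1.0]
gripper_width: 0.0439
grip_force: 4.5
```

To row units: -0.035 m is -35, -0.03 m is -30.

>>> {"op": "pendant", "data": {
  "segments": {"deltas": [[-2, -15, 0, 0, 0, 0], [-3, -30, 0, 0, 0, 0], [-3, -35, 0, 0, 0, 0], [-3, -35, 0, 0, 0, 0], [-3, -35, 0, 0, 0, 0], [-3, -35, 0, 0, 0, 0], [-3, -35, 0, 0, 0, 0], [-3, -35, 0, 0, 0, 0], [-3, -35, 0, 0, 0, 0], [-3, -30, 0, 0, 0, 0], [-2, -20, 0, 0, 0, 0], [0, 0, 0, 0, 0, 0]]}
}}

```text
time_s: 6.52
tool_pos: [0.4825, -0.0693, 0.1687]
orientation: [[0.996, -0.088, -0.001], [-0.088, -0.996, 0.002], [-0.001, -0.002, -1.0]]
force: [0.4, 0.2, -1.3]
gripper_width: 0.0439
grip_force: 4.5
```

>>> {"op": "pendant", "data": {
  "segments": {"deltas": [[0, 0, 20, 0, 0, 0], [0, 0, 20, 0, 0, 0], [0, 0, 20, 0, 0, 0], [0, 0, 10, 0, 0, 0], [0, 0, 0, 0, 0, 0], [0, 0, 0, 0, 0, 0], [0, 0, 0, 0, 0, 0]]}
}}

```text
time_s: 7.1
tool_pos: [0.4834, -0.075, 0.0998]
orientation: [[0.996, -0.093, 0.001], [-0.093, -0.996, -0.0], [0.001, 0.0, -1.0]]
force: [0.2, -0.3, -0.5]
gripper_width: 0.0441
grip_force: 4.5
```

```bash
python3 - <<'E'
from h import *
a=manip.camera("top");b=manip.camera("scene");cv2.imwrite("pics/top1.png",a);cv2.imwrite("pics/scene1.png",b)
s=manip.sense();print(s["time_s"],s["tool_pos"],s["joint_positions"])
T=np.array(s["tool_pos"]);R=np.array(s["orientation"])
print("pred jaws px",[proj(n,T+R@[.085,0,0]).round() for n in I])
f=lambda x,w:cv2.resize(x,None,fx=w,fy=w,interpolation=cv2.INTER_CUBIC)
cv2.imwrite("pics/c3.png",np.vstack([f(a[165:245,250:390],4),f(b[170:240,260:400],4)]))
E
```

```text
7.2 [ 0.48359415 -0.07489402  0.1000266 ] [  7.16558299  27.6891288   -4.48418953 117.63982213   3.67338987
  34.68558367 -95.13237332]
pred jaws px [array([[305., 209.]]), array([[290., 195.]])]
```

View pics/c3.png

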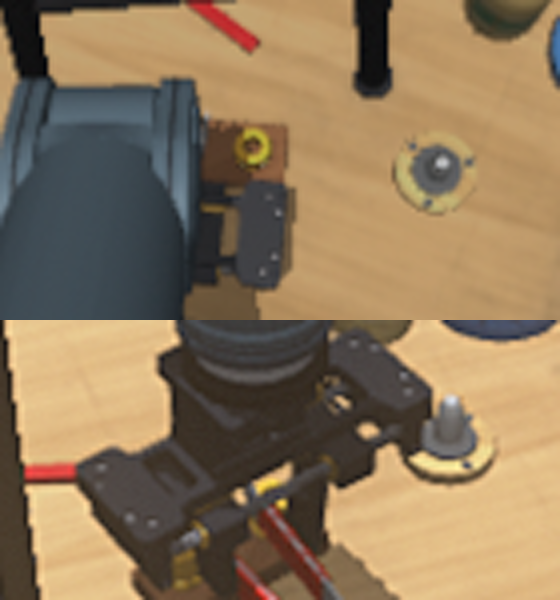

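Here the gripper hides the jaws in both views. The red grips run to the lower right of the scene crop, around (270,540), and the closed end should be just past them. I'll overlay the tongs' predicted closed end and red rear ends to check the offset in the hand.

```bash
python3 - <<'E'
from h import *
b=cv2.imread("pics/scene1.png");s=manip.sense();T=np.array(s["tool_pos"]);R=np.array(s["orientation"])
c=proj("scene",T+R@[-.079,0,-.006])[0];x0,y0=int(c[0])-50,int(c[1])-45
im=cv2.resize(b[y0:y0+70,x0:x0+90],None,fx=8,fy=8,interpolation=cv2.INTER_CUBIC)
for p in([-.079,0,-.017],[-.079,0,.005],[-.035,.0195,-.017],[-.035,-.0195,-.017],[-.035,.0195,.005],[-.035,-.0195,.005]):
    q=((proj("scene",T+R@p)[0]-[x0,y0]+.5)*8-.5).round().astype(int);print(p,q);cv2.circle(im,tuple(q.tolist()),3,(0,255,0),-1)
cv2.imwrite("pics/c4.png",im)
E
```

```text
[-0.079, 0, -0.017] [409 345]
[-0.079, 0, 0.005] [408 397]
[-0.035, 0.0195, -0.017] [369 214]
[-0.035, -0.0195, -0.017] [254 277]
[-0.035, 0.0195, 0.005] [368 266]
[-0.035, -0.0195, 0.005] [255 330]
```

View pics/c4.png

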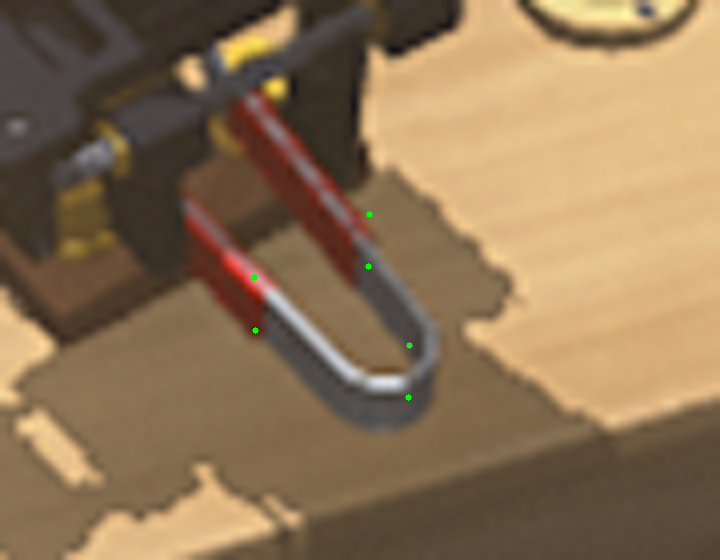

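The actual rear end of the tongs lies about 3 mm further back and a few mm lower than predicted: red ends at (268,287) and (370,240), bend apex near (420,370). So the jaws are about 82 mm ahead of the TCP. I'll correct for that and lower the open jaws over the wide ferrule.

>>> {"op": "pendant", "data": {
  "segments": {"deltas": [[1.5, -2.6, 10, 0, 0, 0], [0, 0, 10, 0, 0, 0], [0, 0, 10, 0, 0, 0], [0, 0, 10, 0, 0, 0], [0, 0, 10, 0, 0, 0], [0, 0, 8, 0, 0, 0], [0, 0, 6, 0, 0, 0], [0, 0, 5, 0, 0, 0], [0, 0, 0, 0, 0, 0], [0, 0, 0, 0, 0, 0], [0, 0, 0, 0, 0, 0]]}
}}

```text
time_s: 8.12
tool_pos: [0.4848, -0.0723, 0.0303]
orientation: [[0.996, -0.092, 0.001], [-0.092, -0.996, -0.0], [0.001, 0.0, -1.0]]
force: [-0.1, -0.2, 0.1]
gripper_width: 0.044
grip_force: 4.5
```

```bash
python3 - <<'E'
from h import *
a=manip.camera("top");b=manip.camera("scene");cv2.imwrite("pics/top2.png",a);cv2.imwrite("pics/scene2.png",b)
E
```

```text
(no output)
```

No contact force. Closing the grips at 25 N.

>>> {"op": "pendant", "data": {
  "segments": {"deltas": [[0, 0, 0, 0, 0, 0], [0, 0, 0, 0, 0, 0], [0, 0, 0, 0, 0, 0], [0, 0, 0, 0, 0, 0], [0, 0, 0, 0, 0, 0], [0, 0, 0, 0, 0, 0], [0, 0, 0, 0, 0, 0], [0, 0, 0, 0, 0, 0], [0, 0, 0, 0, 0, 0], [0, 0, 0, 0, 0, 0]]},
  "finger_gap": 0.02,
  "squeeze": 25
}}

```text
time_s: 9.05
tool_pos: [0.4847, -0.0722, 0.0301]
orientation: [[0.996, -0.092, 0.0], [-0.092, -0.996, -0.0], [0.0, -0.0, -1.0]]
force: [-0.1, -0.4, 1.5]
gripper_width: 0.0362
grip_force: 25.0
```

The grips measure 36.2 mm, which matches a ferrule in the jaws. Lift, carry toward the gauge, then turn the tongs to +40° so the scene camera can see the ferrule.

To row units: -0.02 m is -20, -0.015 m is -15.

>>> {"op": "pendant", "data": {
  "segments": {"deltas": [[0, 0, -4, 0, 0, 0], [0, 0, -8, 0, 0, 0], [0, 0, -15, 0, 0, 0], [0, 0, -20, 0, 0, 0], [0, 0, -20, 0, 0, 0], [0, 0, -20, 0, 0, 0], [0, 0, -20, 0, 0, 0], [0, 0, -15, 0, 0, 0], [0, 0, -8, 0, 0, 0], [0, 0, 0, 0, 0, 0]]}
}}

```text
time_s: 9.88
tool_pos: [0.4853, -0.0723, 0.1618]
orientation: [[0.996, -0.092, 0.003], [-0.092, -0.996, -0.0], [0.003, 0.0, -1.0]]
force: [-0.0, 0.4, -0.9]
gripper_width: 0.0362
grip_force: 25.0
```

>>> {"op": "pendant", "data": {
  "segments": {"deltas": [[2, 20, 0, 0, 0, 0], [2, 25, 0, 0, 0, 0], [2.5, 30, 0, 0, 0, 0], [2.5, 30, 0, 0, 0, 0], [2.5, 30, 0, 0, 0, 0], [2.5, 30, 0, 0, 0, 0], [2.5, 30, 0, 0, 0, 0], [2.5, 30, 0, 0, 0, 0], [2.5, 25, 0, 0, 0, 0], [2, 20, 0, 0, 0, 0], [0, 0, 0, 0, 0, 0]]}
}}

```text
time_s: 10.8
tool_pos: [0.4809, -0.3483, 0.1587]
orientation: [[0.995, -0.098, -0.002], [-0.098, -0.995, -0.002], [-0.002, 0.002, -1.0]]
force: [-0.3, 0.2, -1.9]
gripper_width: 0.0363
grip_force: 25.0
```

>>> {"op": "pendant", "data": {
  "segments": {"deltas": [[0, 0, 0, 0, 0, -0.5], [0, 0, 0, 0, 0, -0.5], [0, 0, 0, 0, 0, -0.5], [0, 0, 0, 0, 0, -0.5], [0, 0, 0, 0, 0, -0.5], [0, 0, 0, 0, 0, -0.5], [0, 0, 0, 0, 0, -0.5], [0, 0, 0, 0, 0, -0.5], [0, 0, 0, 0, 0, -0.5], [0, 0, 0, 0, 0, 0], [0, 0, 0, 0, 0, 0], [0, 0, 0, 0, 0, 0]]}
}}

```text
time_s: 11.8
tool_pos: [0.4828, -0.3426, 0.1594]
orientation: [[0.77, 0.637, -0.001], [0.637, -0.77, 0.001], [-0.0, -0.001, -1.0]]
force: [0.5, -0.1, -2.0]
gripper_width: 0.0361
grip_force: 25.0
```

```bash
python3 - <<'E'
from h import *
a=manip.camera("top");b=manip.camera("scene");cv2.imwrite("pics/top3.png",a);cv2.imwrite("pics/scene3.png",b)
s=manip.sense();T=np.array(s["tool_pos"]);R=np.array(s["orientation"]);print(T,R.round(3).tolist())
c=proj("scene",T+R@[.082,0,0])[0].astype(int);print(c)
cv2.imwrite("pics/c5.png",cv2.resize(b[c[1]-35:c[1]+65,c[0]-55:c[0]+75],None,fx=6,fy=6,interpolation=cv2.INTER_CUBIC))
E
```

```text
[ 0.48296992 -0.34288961  0.15974032] [[0.77, 0.638, -0.0], [0.638, -0.77, 0.0], [-0.0, -0.001, -1.0]]
[374 157]
```

View pics/c5.png

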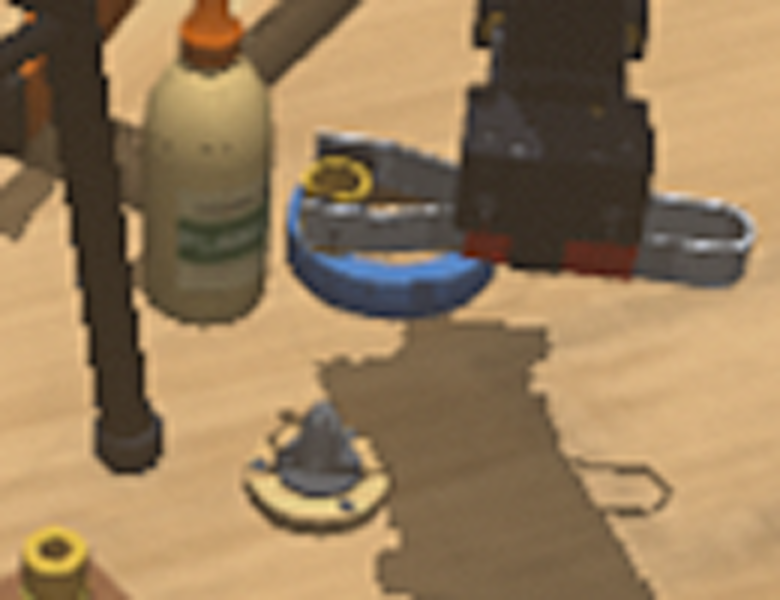

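The ferrule is held upright in the jaws, with its top rim centred at crop (340,178), which is image (375.2,151.2). The gauge is below it at (320,470), and the narrow ferrule is still standing at the lower left. Next I'll compute the held ferrule's position relative to the TCP.

```bash
python3 - <<'E'
from h import *
T=np.array([.48297,-.34289,.15974]);R=np.array([[.77,.638,0],[.638,-.77,0],[0,0,-1]])
b=cv2.imread("pics/scene3.png").astype(int)
s=b[135:165,360:395];m=(s[...,2]-s[...,0]>70)&(s[...,1]-s[...,0]>50)
m[:,:] &= True
yy,xx=np.nonzero(m);print(len(xx),xx.min()+360,xx.max()+360,yy.min()+135,yy.max()+135)
for r in m.astype(int): print("".join(".#"[v] for v in r))
for u,v in((375.2,151.2),((xx.min()+xx.max())/2+360,(yy.min()+yy.max())/2+135)):
    p=back("scene",u,v,.1777);print(p,"tool",R.T@(p-T))
print("gauge foot scene px:",proj("scene",[[.546,-.291,.05],[.546,-.291,.016]]))
E
```

```text
163 360 394 135 164
#......#.#........#.##.#..##.#..###
##....#........#...##......#......#
##...............#....#...#.....#..
#....##...#........#.##............
#....#...#.......#.....#.......#...
......##......#..............##...#
.....#......................##..###
............##.#.#.......#..##..###
..........#....########.......#####
......#...#............#####......#
..........................###.....#
.............................######
.........##.....................###
.............####..................
......#..##########................
.........####.....##...............
.....#...##........##..............
.....###.##........##..............
.....##...###.....###..............
.....##........#####...............
.....##........###.................
.....#.............................
.....#.............................
.....#.............................
.....#.............................
.....#.............................
.....#.............................
.....#.............................
.....#.............................
.....#.......................##....
[ 0.54655842 -0.29123665  0.1777    ] tool [ 0.08191793  0.00079633 -0.01796   ]
[ 0.54835915 -0.29927471  0.1777    ] tool [ 0.0781762   0.00813451 -0.01796   ]
gauge foot scene px: [[372.60969353 189.81842348]
 [371.96067277 199.119053  ]]
```

The held ferrule is at (0.5466, -0.2912) and the pin at about (0.546, -0.291), so they're aligned to about 1 mm. Descend to just above the nose.

To row units: 0.015 m is 15, 0.012 m is 12.

>>> {"op": "pendant", "data": {
  "segments": {"deltas": [[0, 0, 10, 0, 0, 0], [0, 0, 15, 0, 0, 0], [0, 0, 15, 0, 0, 0], [0, 0, 15, 0, 0, 0], [0, 0, 15, 0, 0, 0], [0, 0, 12, 0, 0, 0], [0, 0, 7, 0, 0, 0], [0, 0, 4, 0, 0, 0], [0, 0, 0, 0, 0, 0], [0, 0, 0, 0, 0, 0], [0, 0, 0, 0, 0, 0], [0, 0, 0, 0, 0, 0]]}
}}

```text
time_s: 12.9
tool_pos: [0.4836, -0.3436, 0.0678]
orientation: [[0.769, 0.639, 0.001], [0.639, -0.769, -0.001], [0.0, 0.001, -1.0]]
force: [-1.1, 0.2, -1.1]
gripper_width: 0.0361
grip_force: 25.0
```

```bash
python3 - <<'E'
from h import *
b=manip.camera("scene");cv2.imwrite("pics/scene4.png",b)
s=manip.sense();T=np.array(s["tool_pos"]);R=np.array(s["orientation"]);print(T,R.round(3).tolist(),s["force"])
cv2.imwrite("pics/c6.png",cv2.resize(b[150:220,330:430],None,fx=8,fy=8,interpolation=cv2.INTER_CUBIC))
print("tool ferrule now", T+R@[.082,.0008,0])
E
```

```text
[ 0.48347564 -0.34349804  0.0677053 ] [[0.769, 0.639, 0.001], [0.639, -0.769, -0.001], [0.0, 0.001, -1.0]] [-0.10713757  0.38082654 -1.70046375]
tool ferrule now [ 0.54705935 -0.29171241  0.06773557]
```

View pics/c6.png

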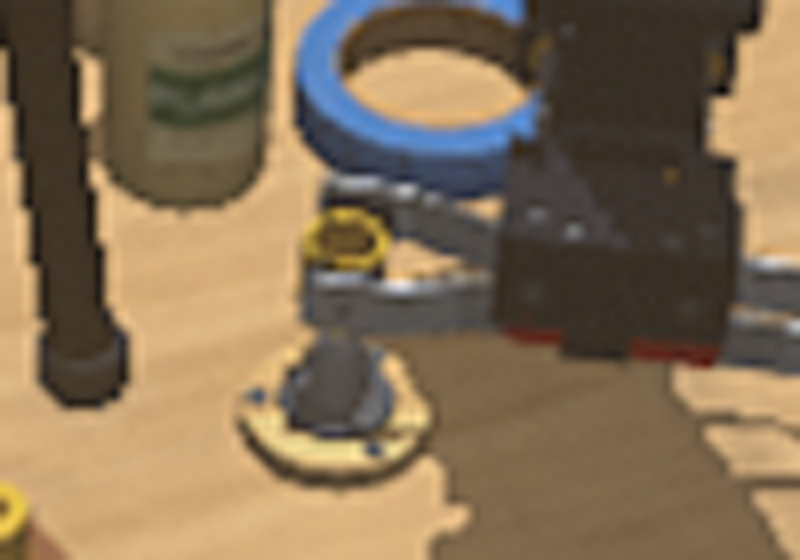

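The rim is at crop (347,240), which is image (372.9,179.6). The pin is below it, with the foot centred near crop (336,410), image (371.5,200.8). Checking both in world coordinates.

```bash
python3 - <<'E'
from h import *
print("ferrule",back("scene",372.9,179.6,.0856),"foot",back("scene",371.5,200.6,.012),proj("scene",[[.5471,-.2917,.0856],[.546,-.291,.012]]))
b=cv2.imread("pics/scene4.png").astype(int)[172:190,362:385]
m=(b[...,2]-b[...,0]>70)&(b[...,1]-b[...,0]>50)
for r in m.astype(int): print("".join(".#"[v] for v in r))
# foot in first top image: fit ellipse of yellow foot mask
for n,(y0,y1,x0,x1) in (("top",(195,222,346,372)),("scene",(188,214,357,388))):
    im=cv2.imread(f"pics/{n}0.png")[y0:y1,x0:x1];h=cv2.resize(cv2.cvtColor(im,cv2.COLOR_BGR2HSV),None,fx=1,fy=1)
    print(n)
    for r in h: print(" ".join(f"{v[1]:3d}" for v in r))
E
```

```text
ferrule [ 0.54693486 -0.29041905  0.0856    ] foot [ 0.54556554 -0.2891085   0.012     ] [[373.20717144 179.34816899]
 [371.88596525 200.18963049]]
.######................
###...#................
##...##................
..##.##................
..###.#..#####.........
..###.#########........
####.###.....###.......
####.###.......##......
#..#.###.......##......
.#.##.##......###.##...
..###.....######...###.
#.###.....####...#####.
##.##............###...
#####..................
####...................
#..#...................
#####..................
####...................
top
116 117 119 118 119 120 120 119 120 120 120 120 119 119 120 120 119 120 119 121 120 120 120 119 116 116
117 117 117 119 118 119 119 119 120 120 120 119 120 120 118 120 118 118 119 121 119 119 120 120 120 117
116 116 118 117 116 117 117 117 118 119 119 118 118 117 118 118 118 117 117 119 118 119 120 120 119 119
115 115 116 116 115 116 115 116 117 119 119 115 114 113 114 114 115 115 117 118 119 119 120 120 119 118
114 115 115 113 113 113 115 112 116 119 119 118 115 113 113 113 110 110 113 119 120 120 120 119 118 
[... 4821 characters left out ...]
 111 112 113 111 110 111 113 110 113 114 117 112 109 106 105 105 108 107 107 109
108 108 108 112 112 112 111 113 109 113 118 111 111 121 109 113 112 113 116 116 112 112 108 107 106 106 107 107 106 109 110
111 112 110 112 114 112 112 115 113 110 113 114 116 112 117 109 112 112 116 109 110 107 108 106 107 108 111 110 108 108 109
112 113 111 114 114 111 113 110 108 107 106 106 106 106 108 107 107 108 107 106 107 106 107 107 107 109 110 107 108 108 109
114 112 109 110 108 108 107 106 104 105 106 102 105 106 108 107 107 107 106 108 108 107 108 108 107 107 107 106 108 107 108
113 110 109 106 106 105 106 105 106 106 106 105 107 107 107 107 105 108 108 109 108 108 107 109 107 109 108 108 108 108 106
```

The scene view puts the ferrule about 1.5 mm off the pin, toward tool +y. I'll correct that and go down slowly onto the nose.

To row units: -0.0014 m is -1.4, -0.0005 m is -0.5.

>>> {"op": "pendant", "data": {
  "segments": {"deltas": [[-0.5, -1.4, 3, 0, 0, 0], [0, 0, 3, 0, 0, 0], [0, 0, 3, 0, 0, 0], [0, 0, 3, 0, 0, 0], [0, 0, 0, 0, 0, 0], [0, 0, 0, 0, 0, 0], [0, 0, 0, 0, 0, 0]]}
}}

```text
time_s: 13.53
tool_pos: [0.4818, -0.3424, 0.055]
orientation: [[0.769, 0.639, -0.0], [0.639, -0.769, 0.0], [-0.0, -0.0, -1.0]]
force: [0.8, -0.3, -2.6]
gripper_width: 0.0365
grip_force: 25.0
```

To row units: 0.002 m is 2.

>>> {"op": "pendant", "data": {
  "segments": {"deltas": [[0, 0, 2, 0, 0, 0], [0, 0, 2, 0, 0, 0], [0, 0, 2, 0, 0, 0], [0, 0, 2, 0, 0, 0], [0, 0, 0, 0, 0, 0], [0, 0, 0, 0, 0, 0], [0, 0, 0, 0, 0, 0]]}
}}

```text
time_s: 14.12
tool_pos: [0.4819, -0.3426, 0.047]
orientation: [[0.769, 0.639, 0.0], [0.639, -0.769, -0.0], [0.0, 0.0, -1.0]]
force: [1.5, -0.8, -1.6]
gripper_width: 0.0364
grip_force: 25.0
```

The ferrule end is past the taper with almost no force. Continue down.

>>> {"op": "pendant", "data": {
  "segments": {"deltas": [[0, 0.5, 2, 0, 0, 0], [0, 0, 2, 0, 0, 0], [0, 0, 2, 0, 0, 0], [0, 0, 2, 0, 0, 0], [0, 0, 2, 0, 0, 0], [0, 0, 2, 0, 0, 0], [0, 0, 2, 0, 0, 0], [0, 0, 0, 0, 0, 0], [0, 0, 0, 0, 0, 0], [0, 0, 0, 0, 0, 0]]}
}}

```text
time_s: 14.95
tool_pos: [0.482, -0.3428, 0.033]
orientation: [[0.769, 0.639, -0.0], [0.639, -0.769, 0.0], [-0.0, -0.0, -1.0]]
force: [0.1, -1.5, -1.8]
gripper_width: 0.0361
grip_force: 25.0
```

To row units: 0.0015 m is 1.5, 0.001 m is 1.

>>> {"op": "pendant", "data": {
  "segments": {"deltas": [[0, 0, 1.5, 0, 0, 0], [0, 0, 1.5, 0, 0, 0], [0, 0, 1, 0, 0, 0], [0, 0, 1, 0, 0, 0], [0, 0, 0, 0, 0, 0], [0, 0, 0, 0, 0, 0], [0, 0, 0, 0, 0, 0]]}
}}

```text
time_s: 15.53
tool_pos: [0.4823, -0.3429, 0.0282]
orientation: [[0.769, 0.639, 0.0], [0.639, -0.769, -0.0], [0.0, 0.0, -1.0]]
force: [-0.4, -0.0, 1.9]
gripper_width: 0.0364
grip_force: 25.0
```

>>> {"op": "pendant", "data": {
  "segments": {"deltas": [[0, 0, 1, 0, 0, 0], [0, 0, 0, 0, 0, 0], [0, 0, 0, 0, 0, 0], [0, 0, 0, 0, 0, 0]]}
}}

```text
time_s: 15.87
tool_pos: [0.4824, -0.3428, 0.0272]
orientation: [[0.769, 0.639, 0.0], [0.639, -0.769, -0.0], [0.0, 0.0, -1.0]]
force: [0.7, 0.9, 0.6]
gripper_width: 0.0363
grip_force: 25.0
```

>>> {"op": "pendant", "data": {
  "segments": {"deltas": [[0, 0, 1, 0, 0, 0], [0, 0, 0, 0, 0, 0], [0, 0, 0, 0, 0, 0], [0, 0, 0, 0, 0, 0]]}
}}

```text
time_s: 16.2
tool_pos: [0.4824, -0.3427, 0.0261]
orientation: [[0.769, 0.639, 0.0], [0.639, -0.769, 0.0], [0.0, 0.0, -1.0]]
force: [1.4, 0.8, 1.4]
gripper_width: 0.0365
grip_force: 25.0
```

To row units: 0.001 m is 1.

>>> {"op": "pendant", "data": {
  "segments": {"deltas": [[0, 0, 1, 0, 0, 0], [0, 0, 1, 0, 0, 0], [0, 0, 0, 0, 0, 0], [0, 0, 0, 0, 0, 0], [0, 0, 0, 0, 0, 0]]}
}}

```text
time_s: 16.62
tool_pos: [0.4821, -0.3429, 0.024]
orientation: [[0.769, 0.639, 0.0], [0.639, -0.769, -0.0], [0.0, 0.0, -1.0]]
force: [2.5, 1.2, 2.1]
gripper_width: 0.0362
grip_force: 25.0
```

```bash
python3 - <<'E'
from h import *
b=manip.camera("scene");cv2.imwrite("pics/scene5.png",b)
s=manip.sense();T=np.array(s["tool_pos"]);R=np.array(s["orientation"]);print(T,s["force"],s["wrist_torque"])
print(proj("scene",[[.5457,-.2900,z] for z in(.046,.049,.052)]))
cv2.imwrite("pics/c7.png",cv2.resize(b[165:225,340:420],None,fx=10,fy=10,interpolation=cv2.INTER_CUBIC))
E
```

```text
[ 0.48212587 -0.34282237  0.02402131] [1.43999496 1.02732358 1.07414995] [ 0.32620012 -0.57799155 -0.06832756]
[[372.34323765 191.16175319]
 [372.40116683 190.32730386]
 [372.4592981  189.48994346]]
```

View pics/c7.png

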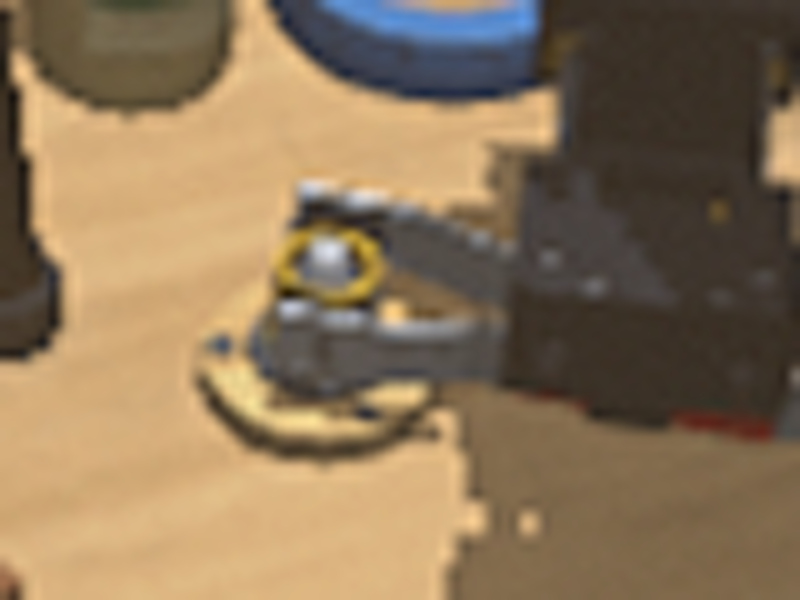

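The rim is centred at crop (330,265), which is image (372.5,191.0), with the bright pin inside the bore. That matches a rim height of 46–47 mm, so it is on the shoulder. Contact also came at the predicted TCP height of 0.0282. I'll press a bit more, tips down, to be sure it seats flat.

Units first: shifts go in mm and turns go in units of 10 degrees. So -0.8 degrees is -0.08.

>>> {"op": "pendant", "data": {
  "segments": {"deltas": [[0, 0, 0, 0, -0.08, 0], [0, 0, 0, 0, -0.08, 0], [0, 0, 0, 0, 0, 0], [0, 0, 0, 0, 0, 0], [0, 0, 0, 0, 0, 0], [0, 0, 0, 0, 0, 0]]}
}}

```text
time_s: 17.17
tool_pos: [0.4821, -0.3428, 0.024]
orientation: [[0.769, 0.639, -0.021], [0.639, -0.769, -0.018], [-0.028, -0.0, -1.0]]
force: [2.7, 0.5, 0.9]
gripper_width: 0.0361
grip_force: 25.0
```

>>> {"op": "pendant", "data": {
  "segments": {"deltas": [[0, 0, 1, 0, -0.05, 0], [0, 0, 1, 0, -0.05, 0], [0, 0, 0, 0, 0, 0], [0, 0, 0, 0, 0, 0], [0, 0, 0, 0, 0, 0], [0, 0, 0, 0, 0, 0]]}
}}

```text
time_s: 17.67
tool_pos: [0.4821, -0.3428, 0.022]
orientation: [[0.768, 0.639, -0.035], [0.639, -0.769, -0.029], [-0.045, -0.0, -0.999]]
force: [3.2, 2.0, 0.9]
gripper_width: 0.0358
grip_force: 25.0
```

```bash
python3 - <<'E'
from h import *
b=manip.camera("scene");cv2.imwrite("pics/scene6.png",b)
s=manip.sense();print(s["tool_pos"],s["force"],s["wrist_torque"])
for n in(5,6):
    c=cv2.imread(f"pics/scene{n}.png").astype(int)[182:202,364:384];m=(c[...,2]-c[...,0]>70)&(c[...,1]-c[...,0]>50)
    print(n);[print("".join(".#"[v] for v in r)) for r in m.astype(int)]
E
```

```text
[ 0.48212799 -0.34285712  0.02202752] [2.39449492 0.99218682 0.85784059] [ 0.32181171 -0.66396759 -0.05699764]
5
###############.#.##
#####......#########
.####...........####
#####..............#
##.##...............
####................
####.###..##........
##.####....###......
#..##.......##......
##.##.......##......
....##......##......
###.##.....###......
###.....#####.......
###............#....
#.............###...
#...................
....................
....................
....................
#...................
6
#############.##.###
..###....###########
#.###.........####..
#.##................
#..#................
####................
####.###..##........
#######....###......
##.###......##......
#..##........##.....
....##.......##.....
###.##......##......
####.....####.......
###......#..........
#...................
#...................
....................
....................
....................
#...................
```

Rim hasn't moved despite about 4 mm more travel at the jaws, so the ferrule is stopped on the shoulder: fully home. Now draw it straight up along world z.

>>> {"op": "pendant", "data": {
  "segments": {"deltas": [[0.5, 0, -2, 0, 0, 0], [-0.2, 0, -3, 0, 0, 0], [-0.2, 0, -4, 0, 0, 0], [-0.2, 0, -5, 0, 0, 0], [-0.2, 0, -5, 0, 0, 0], [-0.2, 0, -5, 0, 0, 0], [0, 0, 0, 0, 0, 0], [0, 0, 0, 0, 0, 0]]}
}}

```text
time_s: 18.38
tool_pos: [0.4823, -0.3425, 0.0464]
orientation: [[0.768, 0.639, -0.035], [0.639, -0.769, -0.029], [-0.046, 0.0, -0.999]]
force: [-0.1, 0.1, -1.5]
gripper_width: 0.0361
grip_force: 25.0
```

>>> {"op": "pendant", "data": {
  "segments": {"deltas": [[-0.2, 0, -5, 0, 0, 0], [-0.2, 0, -5, 0, 0, 0], [-0.2, 0, -5, 0, 0, 0], [-0.2, 0, -5, 0, 0, 0], [-0.3, 0, -6, 0, 0, 0], [-0.4, 0, -10, 0, 0, 0], [0, 0, 0, 0, 0, 0], [0, 0, 0, 0, 0, 0]]}
}}

```text
time_s: 19.05
tool_pos: [0.4831, -0.3428, 0.0829]
orientation: [[0.768, 0.639, -0.034], [0.638, -0.769, -0.03], [-0.045, 0.002, -0.999]]
force: [0.0, -0.7, -1.6]
gripper_width: 0.036
grip_force: 25.0
```

```bash
python3 - <<'E'
from h import *
b=manip.camera("scene");cv2.imwrite("pics/scene7.png",b)
s=manip.sense();T=np.array(s["tool_pos"]);R=np.array(s["orientation"])
c=proj("scene",T+R@[.082,0,0])[0].astype(int);print(c,s["force"])
cv2.imwrite("pics/c8.png",cv2.resize(b[c[1]-30:c[1]+40,c[0]-40:c[0]+60],None,fx=8,fy=8,interpolation=cv2.INTER_CUBIC))
E
```

```text
[373 181] [-0.15757429 -0.44040982 -1.54451039]
```

View pics/c8.png

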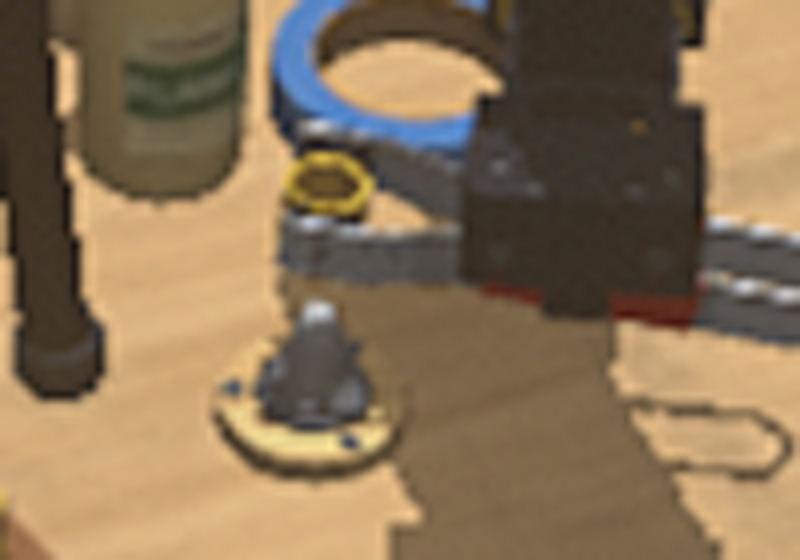

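The ferrule is off the pin and still in the jaws, with its rim at crop (330,185) and the bare pin below at (320,320). Raise to about 0.27 m.

To row units: -0.022 m is -22, -0.018 m is -18.

>>> {"op": "pendant", "data": {
  "segments": {"deltas": [[-0.5, 0, -10, 0, 0, 0], [-0.8, 0, -18, 0, 0, 0], [-1, 0, -22, 0, 0, 0], [-1, 0, -22, 0, 0, 0], [-1, 0, -22, 0, 0, 0], [-1, 0, -22, 0, 0, 0], [-1, 0, -22, 0, 0, 0], [-1, 0, -22, 0, 0, 0], [-0.8, 0, -18, 0, 0, 0], [-0.5, 0, -10, 0, 0, 0], [0, 0, 0, 0, 0, 0], [0, 0, 0, 0, 0, 0]]}
}}

```text
time_s: 20.1
tool_pos: [0.4824, -0.3423, 0.27]
orientation: [[0.768, 0.639, -0.035], [0.638, -0.769, -0.029], [-0.045, -0.0, -0.999]]
force: [-0.3, -0.1, -2.7]
gripper_width: 0.0358
grip_force: 25.0
```

>>> {"op": "pendant", "data": {
  "segments": {"deltas": [[0, 0, 0, 0, 0, 0], [0, 0, 0, 0, 0, 0], [0, 0, 0, 0, 0, 0], [0, 0, 0, 0, 0, 0], [0, 0, 0, 0, 0, 0], [0, 0, 0, 0, 0, 0]]}
}}

```text
time_s: 20.6
tool_pos: [0.4825, -0.3424, 0.27]
orientation: [[0.768, 0.639, -0.035], [0.638, -0.769, -0.029], [-0.046, -0.0, -0.999]]
force: [0.4, -0.9, -0.5]
gripper_width: 0.0356
grip_force: 25.0
```

```bash
python3 - <<'E'
from h import *
b=manip.camera("scene")
s=manip.sense();T=np.array(s["tool_pos"]);R=np.array(s["orientation"])
c=proj("scene",T+R@[.082,0,0])[0].astype(int);print(c,s["qvel"])
cv2.imwrite("pics/c9.png",np.hstack([cv2.resize(b[c[1]-40:c[1]+60,c[0]-40:c[0]+60],None,fx=4,fy=4),cv2.resize(b[150:250,285:385],None,fx=4,fy=4)]))
E
```

```text
[377 121] [ 0.0558577  -0.14685895  0.01354705 -0.1177836  -0.02609862  0.15958922
 -0.01285172]
```

View pics/c9.png

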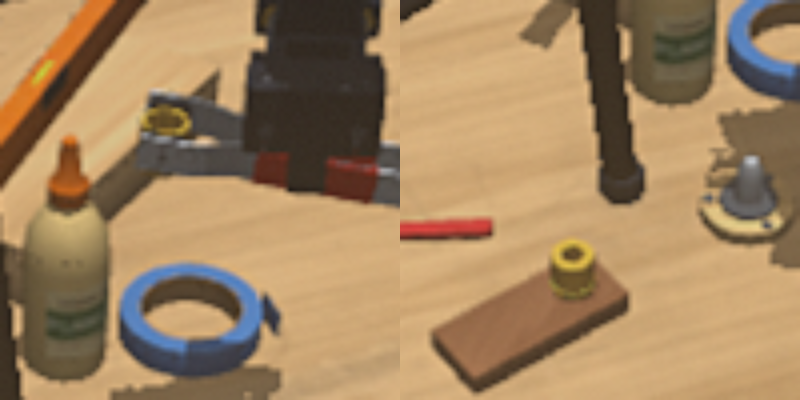

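The left view shows the ferrule held in the jaws, rim at (165,122), about 0.26 m up, with the bottle and tape in place. The right view shows the narrow ferrule still standing on the offcut at (572,270), the pencil untouched and the pin bare. Handing in.

```bash
python3 -c "
from station import manip
print(manip.job_done())"
```

```text
the job is handed in; nothing more can be done
None
```

The job is handed in: the thin-walled ferrule was picked up with the tongs, seated home on the gauge pin, drawn off, and is now held in the jaws about 26 cm above the bench, with the other ferrule still standing on the offcut; I did not look at the sanding block again before handing in.

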